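# Rack the solvent bottle and take off its safety cap

## Robot

A 6-joint arm with a two-finger parallel gripper is mounted at the origin on the work surface. World frame = base frame: x ahead of the robot, y to its left, z up, the work surface at z = 0. Lengths are in m, angles in rad, forces in N, time in s.
With the tool pointing down it reaches from about 0.3 to 0.85 m from the base axis. Payload 5.4 kg.
Tool frame: the origin (TCP) lies at the very end of the fingers, on their centre line; the grasp point (between the pads) lies env.tcp_to_grasp behind it (env.tcp_to_grasp is the distance from the TCP to the grasp point, in m); z points along the fingers, y is the direction in which the jaws open and shut (so a half turn about z gives the same grasp; the last joint's range is limited). The gripper opens to 85 mm and grips with 20 to 120 N. Pads are 22 mm wide; open, the fingers measure 114 mm over their backs; the gripper's body (76 mm by 85 mm) begins 54 mm behind the grasp point. The pads swing forward as they close: fully open they stand 13 mm farther back than shut.
Start: joints at [-1.388, 0.158, 1.597, -0, 1.386, -0.21], TCP at [0.22, -0.531, 0.231] pointing down, gripper open.
Joint ranges: [-2.91, 2.91], [-0.94, 2.29], [0.18, 2.7], [-1.29, 4.43], [0.17, 2.64], [-3, 3]. Speed limits (rad/s): [2.57, 2.57, 3.14, 3.14, 3.14, 3.14].

## Interface

Orientations are given as a 3x3 rotation matrix whose columns are the frame's x, y, z axes.
In Python, from bench import telemetry, imaging, env gives the robot as it stands.
- The arm moves only by the tool carry_out, never from a script. Its argument "deltas" is a list of rows, each a list of 5 numbers: the shift along the tool's x, y, z in m, then the turn about the tool's z in rad, then the closure, from 0 (fully open) to 1 (shut). A call has 1 to 5 rows; each row is the pose to reach, as a shift and turn from the pose commanded when the call began, along the tool's axes at that moment; what a row does not reach only later rows make up. A row lasts 1/12 s, in which the tool goes at most 41.7 mm and 7.16 degrees, less where a joint would pass 70% of its speed; a pose out of reach is approached as far as the arm can. A call with a gripper value outside its range is refused whole. The fingers move at their own pace and stop on an object; "squeeze" is the grip in N (left out, the last holds). Time passes only in rows, so rows that repeat a pose let the fingers close. It gives the time, the measured TCP pose, the force and the opening at its end, in the units of the state.
- telemetry.state(): the state, without advancing time (a new reading comes with each control period).
- imaging.capture(name): name is "scene" or "side" or "wrist"; returns the picture (384x512x3 uint8, red, green, blue); there is no depth.
- imaging.camera_model(name): a dict with "fovy" (degrees; the focal length in pixels is half the picture's height over the tangent of half this angle, whatever the lens; pixels are square), "cx", "cy" (the principal point, pixels), "D" ([k1, k2, p1, p2, k3] as OpenCV has them; the pictures are not rectified), "camera_from_world" (4x4, takes a point from world to camera coordinates); the wrist camera has in their place "tool_from_camera" (4x4, takes a point from camera to tool coordinates, whose origin is the TCP and whose axes are the flange's). Camera axes: x right, y up, looking along -z (the intrinsics and any distortion apply to the point x, -y, -z); pixel columns grow to the right and rows downward; lengths in m; the calibration is good to about 2 mm. A picture is of the moment at which its call begins: read the wrist's pose just before it. camera_model takes no time and is no camera call.
- env.job_done(): hands the job in, once; it reports no verdict.
The state is a dict: "t": time; "joint_pos": joint angles; "joint_vel": joint speeds; "joint_torque": joint torques, N m; "tcp_pos": TCP position; "eef_rot": TCP orientation; "ft_force": force on the tool from outside, world axes, zero at the start; "wrist_torque": the same for the moment, N m; "gripper_width": finger opening in m.
Only numpy, scipy, OpenCV 4.12 (cv2) and the standard library are available. Lean on these libraries where they do the work, as an engineer would, in place of code of your own. Each camera call takes 0.05 s, during which the arm holds its last target.

## Task

One square solvent bottle with a wide push-and-turn safety cap stands loose on the radio bench: stand it in the empty middle place of the bottle rack, fully down, so that the three bottles make one straight row. There, where the rack keeps it from turning, press the safety cap down against its spring, twist it anticlockwise until it is free, and lift it off. Finish holding the cap in the gripper, level and about 8 cm straight above the open bottle, with the bottle still standing in its place; leave the other bottles and everything else on the bench where they are.

Things in the scene. Friction and masses are not known exactly. Their poses are not given: they have to be found in the camera images.
- bottle_mid (a point): The loose bottle, about 0.3 kg: off-white, square body 56 x 56 mm, 78 mm high, pale label band, conical shoulder to 92 mm, round neck with its mouth 114 mm above the underside. This point is on its axis 39 mm above the underside; z is up along the axis, x and y are square to the sides (all four alike). It starts upright on the bench, cap on.
- cap_mid (a point): The bottle's round white ribbed safety cap, diameter 45 mm, 25 mm high, flat top with two raised turn arrows. This point is its centre, 12.5 mm below the top; x and y turn with the cap and start in line with the bottle's. As it sits, locked, the point is 114.5 mm above the bottle's underside; under the skirt are 10 mm of bare neck, then the shoulder sloping away.
- cap: The same cap; origin at its skirt's lower edge. Locked, it cannot be pulled off or turned, so the bottle can be carried by it. Its spring holds it up with 6 N; 12 N press it 5 mm down, it bottoms at 6.5 mm. While pressed 5 mm or more it turns anticlockwise seen from above; turned 45 to 73 degrees (stop) relative to the bottle, its lugs are free and it lifts straight off.
- bottle: The same bottle; origin at the centre of its underside, 39 mm below bottle_mid.
- rack_place (a point): Centre of the floor (4 mm above the bench) of the rack's empty middle place. Grey plastic rack screwed to the bench: base 84 x 240 mm, three square sleeves in a row along y at 78 mm pitch, each 63 x 63 mm inside, square to x and y, z up; rims 34 mm above the bench plus a 3 mm flared lip. A seated bottle can still shift 3.5 mm and turn 8 degrees either way; its bottle_mid is 39 mm above this point.
- squeeze_l: Bystander in the rack's +y place: off-white square squeeze bottle 56 x 56 mm with a slim nozzle, 112 mm high. Origin at its underside.
- squeeze_r: Bystander in the rack's -y place: the same squeeze bottle. Origin at its underside.
- spray_can: Bystander standing on the bench: aluminium aerosol can, diameter 52 mm, 152 mm high. It and the loose bottle swap places from start to start. Origin at its underside.
- handheld: Bystander: black handheld radio lying flat, 130 x 58 x 34 mm with a 90 mm aerial along its +x. Origin at its underside.
- mic: Bystander: black fist microphone lying flat, 80 x 60 x 26 mm. Origin at its underside.
- tape: Bystander: roll of black tape lying flat, diameter 64 mm, 18 mm high. Origin at its underside.
- driver: Bystander: screwdriver lying along its x. Origin at its underside.
Not all that is in view belongs to the job. There is more than one size of the cap; the one meant has the size given above.

How it is judged:
By the outcome, as a careful person would: the job done as asked, in the order asked, and still so for the second after the job is handed in, while the arm keeps its last pose, push and grip.
It also fails if it takes over 51 s, if anything falls off the work surface, if the arm or the gripper's body presses on something with over 40 N, if the wrist force passes 120 N, or if a joint passes its speed limit or range.

## Working session

There is one attempt and no reset: what is moved stays moved. The work goes in short steps, Python scripts to look and compute and a tool call to move; the robot and the scene stay as the last step left them, time stands still between calls to the robot, and variables do not carry over. Pictures are saved under pics/ and viewed, and the job is handed in when it is done.

Besides the shell and the picture viewer there is one more tool, called as name(argument=value, ...) on one line, values as JSON. carry_out: Moves the arm, as the interface text tells. Its arguments: {"type":"object","properties":{"deltas":{"type":"array","items":{"type":"array","items":{"type":"number"}}},"squeeze":{"type":"number"}},"required":["deltas"]}

```bash
ls; mkdir -p pics
cat > h.py <<'E'
import numpy as np, cv2
from bench import telemetry, imaging, env
def K(m):
    f=192/np.tan(np.radians(m["fovy"])/2)
    return np.array([[f,0,m["cx"]],[0,f,m["cy"]],[0,0,1.]])
def c2w(m,st=None):
    if "camera_from_world" in m: return np.linalg.inv(np.array(m["camera_from_world"]))
    T=np.eye(4);T[:3,:3]=st["eef_rot"];T[:3,3]=st["tcp_pos"]
    return T@np.array(m["tool_from_camera"])
def ray(m,px,st=None):
    T=c2w(m,st)
    u=cv2.undistortPoints(np.array([[px]],float),K(m),np.array(m["D"],float))[0,0]
    d=T[:3,:3]@np.array([u[0],-u[1],-1]); return T[:3,3],d/np.linalg.norm(d)
def onz(m,px,z,st=None):
    o,d=ray(m,px,st); return o+d*(z-o[2])/d[2]
def proj(m,P,st=None):
    Tc=np.linalg.inv(c2w(m,st)); p=Tc[:3,:3]@np.array(P,float)+Tc[:3,3]
    q=np.array([[p[0],-p[1],-p[2]]])
    return cv2.projectPoints(q,np.zeros(3),np.zeros(3),K(m),np.array(m["D"],float))[0][0,0]
def tri(r1,r2):
    A=np.zeros((3,3));b=np.zeros(3)
    for o,d in (r1,r2):
        M=np.eye(3)-np.outer(d,d);A+=M;b+=M@o
    return np.linalg.solve(A,b)
def save(n,im): cv2.imwrite("pics/"+n+".png",cv2.cvtColor(im,cv2.COLOR_RGB2BGR))
E
python3 - <<'E'
from h import *
s=telemetry.state();print(s, env.tcp_to_grasp)
for n in("scene","side","wrist"):
    im=imaging.capture(n);np.save("pics/"+n+"0.npy",im);save(n+"0",im);m=imaging.camera_model(n);print(n,m["fovy"],m["cx"],m["cy"],m["D"],np.round(c2w(m,s),3).tolist())
E
```

```text
pics
{'t': 0.0, 'joint_pos': array([-1.38809364e+00,  1.59060946e-01,  1.59821727e+00, -3.41018219e-05,
        1.38624958e+00, -2.10099376e-01]), 'joint_vel': array([-0.00089271, -0.00106206, -0.00106831,  0.00130389, -0.00109655,
        0.00145592]), 'joint_torque': array([-5.06256474e-04, -3.95992470e+01, -3.31437814e+01, -2.71675053e-04,
        8.23167065e-03, -2.17143103e-06]), 'tcp_pos': array([ 0.21995542, -0.53060637,  0.23031774]), 'eef_rot': array([[ 9.23837783e-01,  3.82784015e-01, -3.84555764e-04],
       [ 3.82784028e-01, -9.23835911e-01,  1.89683787e-03],
       [ 3.70812791e-04, -1.89957230e-03, -9.99998127e-01]]), 'ft_force': array([ 0.36382977, -0.40797981, -0.17764335]), 'wrist_torque': array([0.02990209, 0.03362323, 0.03976495]), 'gripper_width': 0.08523045498379662} 0.0187
scene 46.02735127310994 255.576042809538 191.47422527692098 [-0.14791196  0.          0.          0.          0.        ] [[0.612, -0.676, 0.411, 1.111], [0.791, 0.52, -0.322, -0.477], [0.004, 0.522, 0.853, 1.266], [0.0, 0.0, 0.0, 1.0]]
side 42.3594271852637 254.70889452854777 192.9961287668759 [-0.08930946  0.          0.          0.          0.        ] [[-0.892, 0.323, -0.316, 0.162], [-0.452, -0.638, 0.623, 0.696], [0.0, 0.699, 0.715, 0.928], [0.0, 0.0, 0.0, 1.0]]
wrist 68.04323115993081 259.2137279997566 187.4998445897016 [-0.06832454  0.          0.          0.          0.        ] [[0.382, 0.878, 0.288, 0.294], [-0.924, 0.363, 0.117, -0.5], [-0.001, -0.311, 0.95, 0.373], [0.0, 0.0, 0.0, 1.0]]
```

View pics/scene0.png

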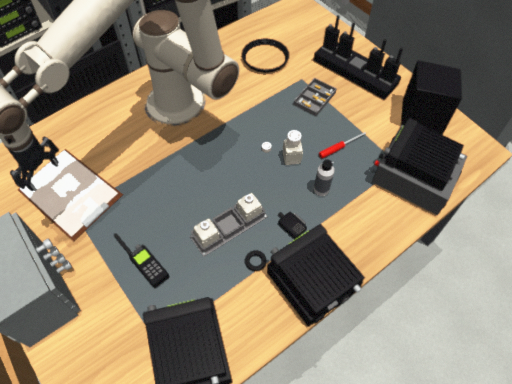

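View pics/side0.png

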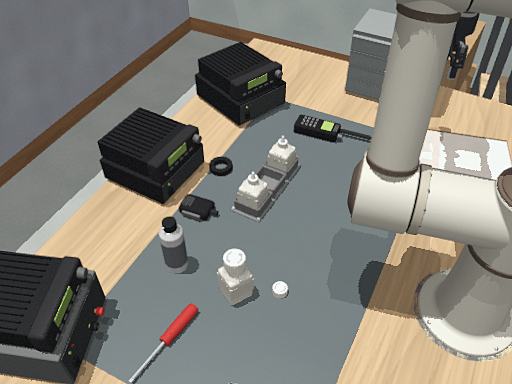

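View pics/wrist0.png

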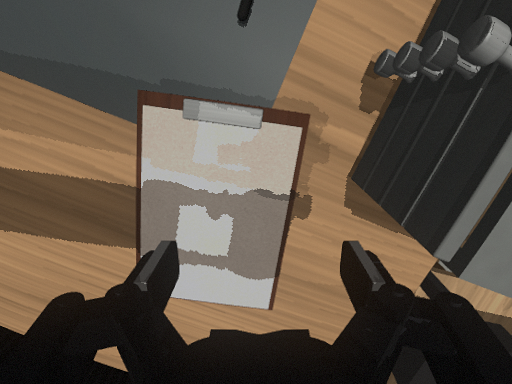

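Candidates (scene px / side px):
- Square off-white bottle with wide white cap: (292,147) / (235,275). This is the one described.
- Small loose white cap: (266,146) / (281,290). It's a distractor, smaller than 45 mm.
- Squeeze bottles in the rack: (207,232) and (249,207).
- Aerosol can with dark cap: (325,178) / (173,245).

I'll check the choice in a close crop.

Run:
```python
from h import *
a=np.load("pics/scene0.npy")[120:250,185:345]; b=np.load("pics/side0.npy")[125:310,205:305]
a=cv2.resize(a,None,fx=3,fy=3,interpolation=cv2.INTER_CUBIC)
b=cv2.resize(b,None,fx=3,fy=3,interpolation=cv2.INTER_CUBIC)
o=np.zeros((555,790,3),np.uint8);o[:a.shape[0],:a.shape[1]]=a;o[:b.shape[0],485:485+b.shape[1]]=b
save("crop0",o)
ms=imaging.camera_model("scene");md=imaging.camera_model("side")
P=tri(ray(ms,(293.5,134.5)),ray(md,(234.5,257)));print("cap",P)
for p in((266,146),):print("loose",onz(ms,p,.015))
```

```text
cap [0.46855129 0.17945474 0.13099877]
loose [0.38382015 0.13776991 0.015     ]
```

View pics/crop0.png

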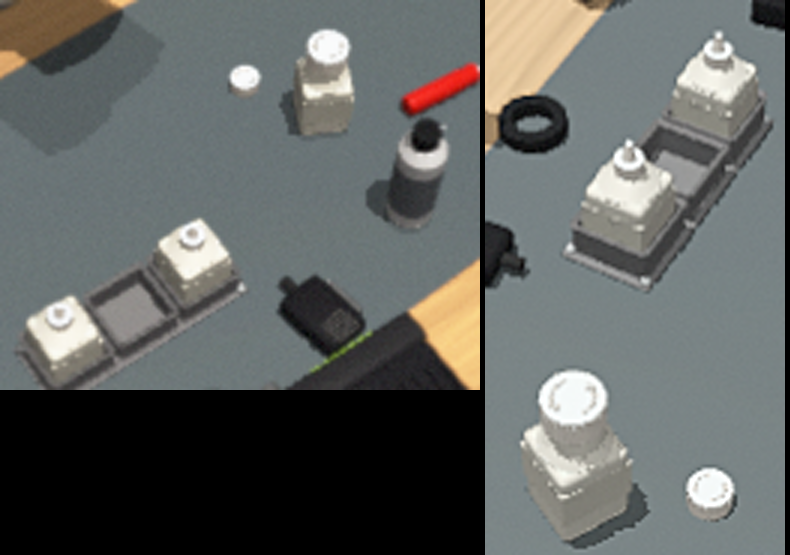

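The square bottle under the wide ribbed cap with arrows, scene (293,135)–(292,160), is the right one. The loose cap at (266,146) is smaller, about 30 mm. Next is a coarse rack estimate.

Run:
```python
from h import *
ms=imaging.camera_model("scene");md=imaging.camera_model("side")
# nozzle tips / z .116
L=[(185+191/3,120+236/3),(185+60/3,120+314/3)]
D=[(205+(632-485)/3,125+148/3),(205+(718-485)/3,125+38/3)]
for p,q in zip(L,D): print(tri(ray(ms,p),ray(md,q)))
print("mid floor",onz(ms,(185+132/3,120+312/3),.004), onz(md,(205+(683-485)/3,125+170/3),.004))
print("can",onz(ms,(185+425/3,120+135/3),.152),"small cap",onz(ms,(266,146),.012))
```

```text
[ 0.55635121 -0.07219224  0.10676389]
[ 0.55056615 -0.22539431  0.11029704]
mid floor [ 0.54647043 -0.13912566  0.004     ] [ 0.54954682 -0.16653482  0.004     ]
can [0.63067013 0.17127813 0.152     ] small cap [0.38207586 0.13924376 0.012     ]
```

carry_out(deltas=[[0.0345,-0.0202,-0.005,0,0],[0.069,-0.0404,-0.01,0,0],[0.1035,-0.0606,-0.015,0,0],[0.138,-0.0808,-0.02,0,0],[0.1725,-0.101,-0.025,0,0]])

```text
t: 0.57
tcp_pos: [0.3414, -0.3701, 0.2562]
eef_rot: [[0.924, 0.382, -0.0], [0.382, -0.924, 0.001], [0.0, -0.001, -1.0]]
ft_force: [1.1, -0.3, -0.4]
gripper_width: 0.0853
```

carry_out(deltas=[[0.0345,-0.0202,-0.005,0,0],[0.069,-0.0404,-0.01,0,0],[0.1035,-0.0606,-0.015,0,0],[0.138,-0.0808,-0.02,0,0],[0.1725,-0.101,-0.025,0,0]])

```text
t: 0.98
tcp_pos: [0.4622, -0.2106, 0.2814]
eef_rot: [[0.924, 0.383, -0.0], [0.383, -0.924, 0.0], [-0.0, -0.0, -1.0]]
ft_force: [0.5, -0.3, -0.2]
gripper_width: 0.085
```

carry_out(deltas=[[0.0345,-0.0202,0,0.1,0],[0.069,-0.0404,0,0.2,0],[0.069,-0.0404,0,0.3,0],[0.069,-0.0404,0,0.393,0],[0.069,-0.0404,0,0.393,0]])

```text
t: 1.4
tcp_pos: [0.5099, -0.1478, 0.2809]
eef_rot: [[1.0, -0.001, -0.001], [-0.001, -1.0, 0.0], [-0.001, -0.0, -1.0]]
ft_force: [0.2, -0.3, 0.1]
gripper_width: 0.0851
```

Run:
```python
from h import *
s=telemetry.state();print(s["t"],s["tcp_pos"],s["eef_rot"].round(3).tolist(),s["joint_pos"].round(3),s["ft_force"].round(2))
im=imaging.capture("wrist");np.save("pics/w1.npy",im);save("w1",im)
import pickle;pickle.dump(s,open("pics/w1.pkl","wb"))
```

```text
1.4 [ 0.50992699 -0.14782654  0.28085504] [[1.0, -0.001, -0.001], [-0.001, -1.0, 0.0], [-0.001, -0.0, -1.0]] [-0.51   0.014  1.653 -0.     1.475  1.062] [ 0.22 -0.29  0.07]
```

View pics/w1.png

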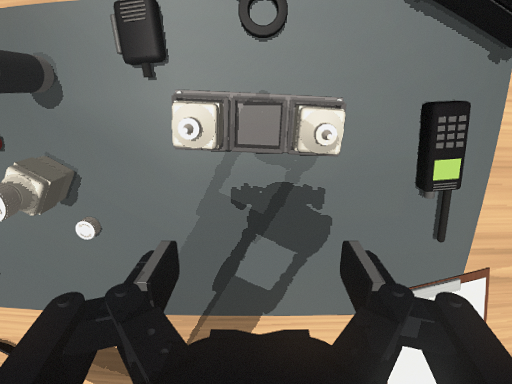

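Wrist view: rack with the empty middle place near (259,125), squeeze bottles at (190,128) and (326,132), and the loose bottle at the left at (20,195). I'll zoom in on the rack.

Run:
```python
from h import *
im=np.load("pics/w1.npy")
c=cv2.resize(im[80:165,160:355],None,fx=4,fy=4,interpolation=cv2.INTER_CUBIC);save("w1c",c)
```

```text
(no output)
```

View pics/w1c.png

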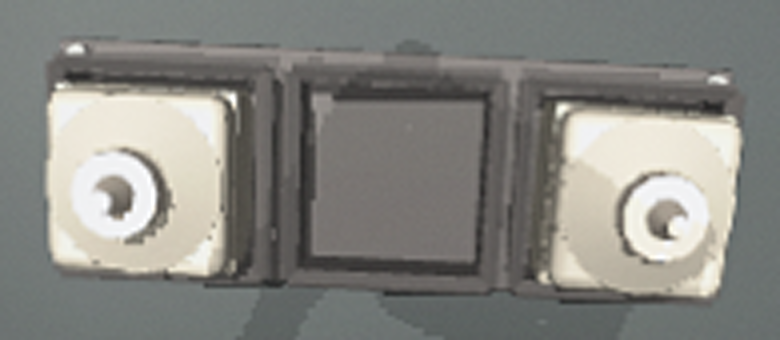

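Run:
```python
from h import *
import pickle
s=pickle.load(open("pics/w1.pkl","rb"));m=imaging.camera_model("wrist")
f=lambda x,y:((x+.5)/4-.5+160,(y+.5)/4-.5+80)
T=c2w(m,s);print("cam",T[:3,3])
def q(pts,z):
    P=np.array([onz(m,f(*p),z,s)[:2] for p in pts]);print(P.round(4).tolist(),"mean",P.mean(0).round(4),"sides",[round(float(np.linalg.norm(P[i]-P[i-1])),4) for i in range(4)], "yaw", [round(float(np.degrees(np.arctan2(*(a[::-1])))),2) for a in (P[0]-P[1],P[3]-P[2],P[0]-P[3],P[1]-P[2])])
q([(316,95),(484,100),(479,264),(312,257)],.004)
q([(290,70),(508,78),(503,292),(284,283)],.037)   # lip outer
print("screws",onz(m,f(75,48),.004,s),onz(m,f(718,80),.004,s))
for p in((116,197),(668,222)):print("nozz tip",onz(m,f(*p),.112+.004,s), onz(m,f(*p),.11,s))
# gray floor segmentation
im=np.load("pics/w1.npy");hsv=cv2.cvtColor(im,cv2.COLOR_RGB2GRAY)
print(im[125,230:295].tolist()[::4]);print(im[92:160,258].tolist()[::3])
```

```text
cam [ 0.58963132 -0.1473625   0.42375692]
[[0.578, -0.118], [0.5762, -0.1778], [0.5172, -0.1771], [0.52, -0.1152]] mean [ 0.5479 -0.147 ] sides [0.0581, 0.0599, 0.059, 0.062] yaw [88.24, 87.47, -2.74, -0.7]
[[0.5869, -0.112], [0.5843, -0.1831], [0.5132, -0.1832], [0.5165, -0.1079]] mean [ 0.5502 -0.1465] sides [0.0705, 0.0712, 0.071, 0.0754] yaw [87.86, 87.51, -3.32, 0.06]
screws [ 0.59498173 -0.03284817  0.004     ] [ 0.58356269 -0.26125292  0.004     ]
nozz tip [ 0.55504439 -0.07144649  0.116     ] [ 0.55437009 -0.06996644  0.11      ]
nozz tip [ 0.54805028 -0.22006374  0.116     ] [ 0.54723962 -0.22148111  0.11      ]
[[93, 88, 85], [97, 93, 91], [79, 75, 75], [121, 116, 114], [124, 119, 115], [120, 116, 114], [122, 117, 115], [121, 117, 114], [119, 116, 113], [118, 114, 111], [120, 117, 114], [122, 117, 115], [123, 119, 116], [99, 95, 93], [118, 113, 112], [91, 87, 85], [90, 86, 79]]
[[115, 118, 117], [125, 121, 118], [84, 81, 79], [89, 86, 86], [60, 58, 57], [124, 120, 117], [122, 119, 116], [123, 119, 114], [122, 118, 114], [123, 119, 116], [121, 118, 113], [121, 117, 114], [121, 118, 115], [117, 114, 111], [120, 116, 114], [119, 115, 112], [119, 115, 112], [121, 116, 115], [59, 55, 55], [106, 102, 100], [83, 80, 78], [97, 101, 100], [93, 99, 98]]
```

carry_out(deltas=[[-0.008,-0.036,0,0,0],[-0.016,-0.072,0,0,0],[-0.024,-0.108,0,0,0],[-0.032,-0.144,0,0,0],[-0.04,-0.18,0,0,0]])

```text
t: 1.87
tcp_pos: [0.469, 0.0321, 0.2812]
eef_rot: [[1.0, 0.001, 0.0], [0.001, -1.0, 0.0], [0.0, -0.0, -1.0]]
ft_force: [0.6, 0.0, 0.7]
gripper_width: 0.0853
```

carry_out(deltas=[[-0.01,-0.037,0,0,0],[-0.02,-0.074,0,0,0],[-0.03,-0.111,0,0,0],[-0.04,-0.148,0,0,0],[-0.04,-0.148,0,0,0]])

```text
t: 2.28
tcp_pos: [0.4276, 0.184, 0.2814]
eef_rot: [[1.0, 0.008, -0.001], [0.008, -1.0, 0.003], [-0.001, -0.003, -1.0]]
ft_force: [0.5, 0.6, -0.2]
gripper_width: 0.0857
```

Run:
```python
from h import *
import pickle
s=telemetry.state();print(s["t"],s["tcp_pos"],s["joint_pos"].round(3))
im=imaging.capture("wrist");np.save("pics/w2.npy",im)
pickle.dump(s,open("pics/w2.pkl","wb"))
m=imaging.camera_model("wrist");u,v=proj(m,[.47,.18,.08],s).round().astype(int);print(u,v)
y0=max(0,v-90);x0=max(0,u-100)
print(x0,y0);save("w2",im);save("w2c",cv2.resize(im[y0:y0+150,x0:x0+200],None,fx=4,fy=4,interpolation=cv2.INTER_CUBIC))
```

```text
2.2833 [0.42764824 0.18402694 0.28135411] [ 0.144 -0.165  1.821  0.003  1.486  1.706]
264 127
164 37
```

View pics/w2c.png

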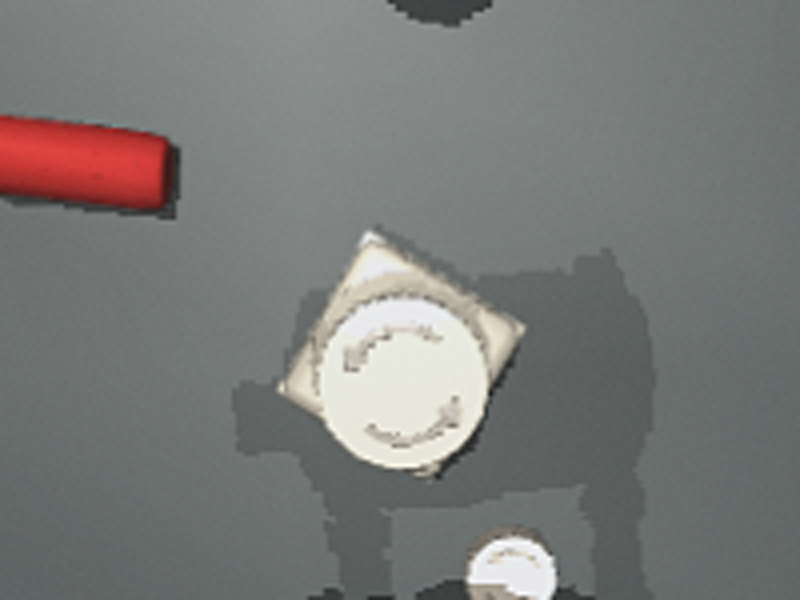

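The crop shows the cap top centred near (404,384) in the 4x crop. The body's upper corners are at (368,232), (524,328), (282,390) and about (432,474), so the body is yawed roughly 30°.

Run:
```python
from h import *
import pickle
s=pickle.load(open("pics/w2.pkl","rb"));m=imaging.camera_model("wrist")
f=lambda x,y:((x+.5)/4-.5+164,(y+.5)/4-.5+37)
im=np.load("pics/w2.npy")
P=np.array([onz(m,f(*p),.078,s)[:2] for p in[(368,230),(526,328),(435,476),(280,391)]])
print(P.round(4).tolist(),P.mean(0))
for i in range(4):
    d=P[i]-P[i-1];print(np.linalg.norm(d).round(4),(np.degrees(np.arctan2(d[1],d[0]))%90).round(2))
print("cap",onz(m,f(404,384),.127,s),onz(m,f(320,384),.127,s),onz(m,f(489,384),.127,s))
print("small cap",onz(m,f(512,575),.01,s))
st=telemetry.state();print(st["tcp_pos"],st["joint_pos"].round(3))
md=imaging.camera_model("side");ms=imaging.camera_model("scene")
print(proj(md,[.474,.180,.127]),proj(ms,[.474,.18,.127]))
```

```text
[[0.5082, 0.19], [0.4805, 0.1428], [0.4354, 0.169], [0.4612, 0.2164]] [0.4713097  0.17954925]
0.0539 60.59
0.0547 59.64
0.0522 59.86
0.054 61.44
cap [0.4697497  0.17977472 0.127     ] [0.46959676 0.20155643 0.127     ] [0.46994781 0.15773054 0.127     ]
small cap [0.38324424 0.13577919 0.01      ]
[0.42873341 0.18138245 0.28128525] [ 1.390e-01 -1.650e-01  1.821e+00  1.000e-03  1.485e+00  1.703e+00]
[231.98081431 257.42455167] [294.59745655 136.24890502]
```

carry_out(deltas=[[0.03,0.001,0.02,0,0],[0.041,0.002,0.055,0,0],[0.041,0.002,0.09,0,0],[0.041,0.002,0.12,0,0],[0.041,0.002,0.15,0,0]])

```text
t: 2.75
tcp_pos: [0.4711, 0.1754, 0.1295]
eef_rot: [[1.0, -0.0, -0.001], [-0.0, -1.0, -0.001], [-0.001, 0.001, -1.0]]
ft_force: [1.0, -0.9, -0.7]
gripper_width: 0.0853
```

Run:
```python
from h import *
s=telemetry.state();print(s["t"],s["tcp_pos"],s["eef_rot"].round(3).tolist())
im=imaging.capture("wrist");save("w3",im)
im=imaging.capture("side");save("s3",cv2.resize(im[170:330,150:330],None,fx=4,fy=3.7,interpolation=cv2.INTER_CUBIC))
s=telemetry.state();print(s["t"],s["tcp_pos"])
```

```text
2.75 [0.47107123 0.1753504  0.12949171] [[1.0, -0.0, -0.001], [-0.0, -1.0, -0.001], [-0.001, 0.001, -1.0]]
2.85 [0.4669712  0.17504629 0.12598676]
```

View pics/w3.png

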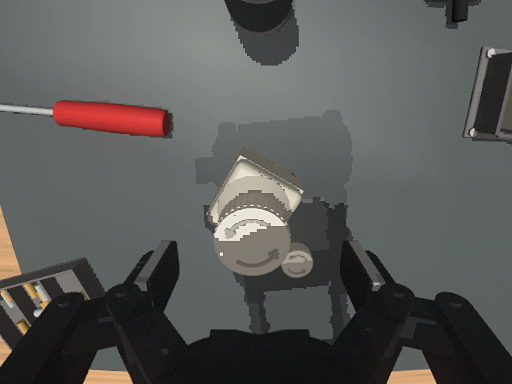

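View pics/s3.png

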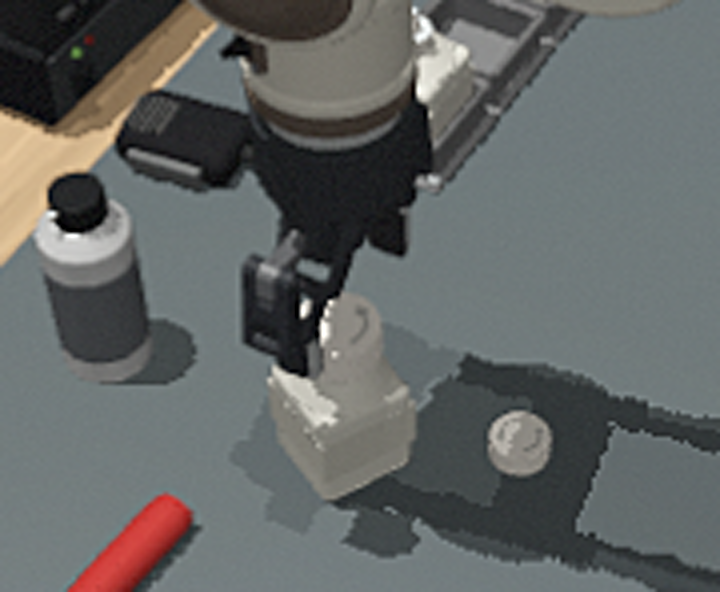

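Cap top at (252,240), pads' midline at about column 260. The cap is about 4 mm towards +y of the finger centre, which agrees with the measured TCP y of 0.175. I'll let it settle with a correction.

carry_out(deltas=[[0.001,-0.003,0,0,0],[0.001,-0.003,0,0,0],[0.001,-0.003,0,0,0],[0.001,-0.003,0,0,0]])

```text
t: 3.18
tcp_pos: [0.4735, 0.1803, 0.1336]
eef_rot: [[1.0, 0.0, 0.004], [0.0, -1.0, 0.0], [0.004, -0.0, -1.0]]
ft_force: [-0.1, -0.5, -0.4]
gripper_width: 0.0854
```

carry_out(deltas=[[0,0,0,0,0],[0,0,0,0,0]])

```text
t: 3.35
tcp_pos: [0.4724, 0.1803, 0.1323]
eef_rot: [[1.0, 0.0, 0.002], [0.0, -1.0, 0.0], [0.002, -0.0, -1.0]]
ft_force: [-0.3, 0.9, 0.5]
gripper_width: 0.0855
```

carry_out(deltas=[[-0.001,0,0.012,0,0],[-0.001,0,0.025,0,0],[-0.001,0,0.037,0,0],[-0.001,0,0.037,0,0],[-0.001,0,0.037,0,0]])

```text
t: 3.77
tcp_pos: [0.4704, 0.1802, 0.0941]
eef_rot: [[1.0, -0.0, -0.001], [-0.0, -1.0, -0.0], [-0.001, 0.0, -1.0]]
ft_force: [-0.4, -0.1, -0.5]
gripper_width: 0.0856
```

carry_out(deltas=[[0,0,0,0,0.15],[0,0,0,0,0.3],[0,0,0,0,0.45],[0,0,0,0,0.6],[0,0,0,0,0.7]], squeeze=60)

```text
t: 4.18
tcp_pos: [0.4716, 0.1802, 0.0954]
eef_rot: [[1.0, -0.0, 0.002], [-0.0, -1.0, -0.0], [0.002, 0.0, -1.0]]
ft_force: [-1.6, -1.9, 6.2]
gripper_width: 0.0438
```

carry_out(deltas=[[0,0,0,0,0.8],[0,0,0,0,0.9],[0,0,0,0,0.9],[0,0,0,0,0.9]])

```text
t: 4.52
tcp_pos: [0.4716, 0.1801, 0.0954]
eef_rot: [[1.0, -0.0, 0.002], [-0.0, -1.0, -0.0], [0.002, 0.0, -1.0]]
ft_force: [-1.2, -0.7, 5.9]
gripper_width: 0.0443
```

Run:
```python
from h import *
s=telemetry.state();print(s["t"],s["tcp_pos"],s["ft_force"],s["gripper_width"])
im=imaging.capture("wrist");save("w4",im[100:384])
im=imaging.capture("side");save("s4",cv2.resize(im[170:330,150:330],None,fx=4,fy=3.7,interpolation=cv2.INTER_CUBIC))
```

```text
4.5167 [0.47161342 0.18012558 0.09539764] [-1.21063978 -0.71679727  5.8765782 ] 0.04428851662184
```

View pics/w4.png

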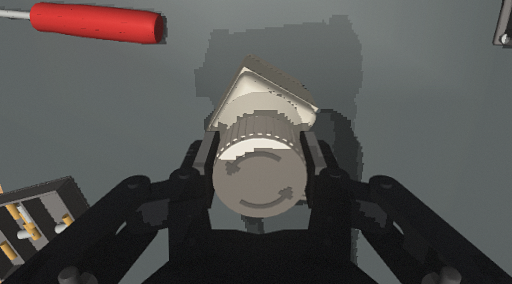

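View pics/s4.png

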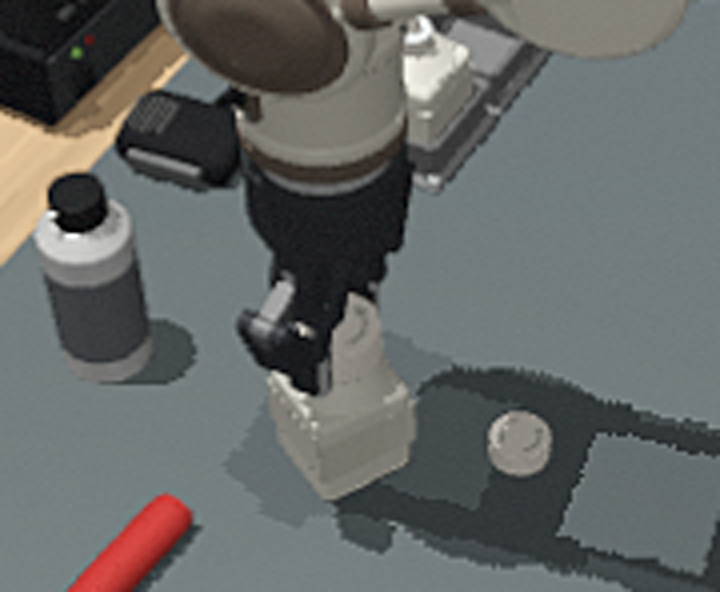

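Cap held at 44 mm opening and the bottle is still upright. Lift.

carry_out(deltas=[[0,0,-0.01,0,0.9],[0,0,-0.03,0,0.9],[0,0,-0.06,0,0.9],[0,0,-0.09,0,0.9],[0,0,-0.12,0,0.9]], squeeze=80)

```text
t: 5.03
tcp_pos: [0.4699, 0.1802, 0.2153]
eef_rot: [[1.0, -0.0, -0.002], [-0.0, -1.0, 0.0], [-0.002, -0.0, -1.0]]
ft_force: [1.4, -0.0, -2.3]
gripper_width: 0.0438
```

carry_out(deltas=[[0,0,-0.02,-0.1,0.9],[0,0,-0.02,-0.2,0.9],[0,0,-0.02,-0.3,0.9],[0,0,-0.02,-0.4,0.9],[0,0,-0.02,-0.468,0.9]])

```text
t: 5.45
tcp_pos: [0.4703, 0.1803, 0.2342]
eef_rot: [[0.89, 0.455, -0.001], [0.455, -0.89, 0.0], [-0.001, -0.001, -1.0]]
ft_force: [-1.2, -0.1, -3.2]
gripper_width: 0.0435
```

Run:
```python
from h import *
import pickle
s=telemetry.state();print(s["t"],s["tcp_pos"],s["ft_force"],s["gripper_width"],s["joint_pos"].round(3))
im=imaging.capture("wrist");np.save("pics/w5.npy",im);save("w5",im[100:384])
pickle.dump(s,open("pics/w5.pkl","wb"))
im=imaging.capture("scene");save("sc5",cv2.resize(im[80:230,230:380],None,fx=4,fy=4,interpolation=cv2.INTER_CUBIC))
s=telemetry.state();print(s["tcp_pos"],s["eef_rot"].round(3).tolist())
```

```text
5.45 [0.47026085 0.18028483 0.23424295] [-1.21233602 -0.1283626  -3.22898629] 0.043511998408733425 [ 0.126 -0.03   1.789  0.     1.384  1.224]
[0.47030338 0.18027516 0.23413323] [[0.892, 0.451, -0.001], [0.451, -0.892, 0.0], [-0.001, -0.001, -1.0]]
```

View pics/w5.png

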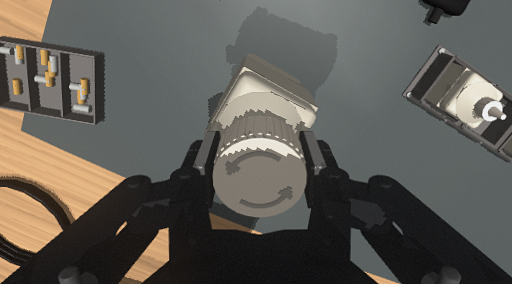

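View pics/sc5.png

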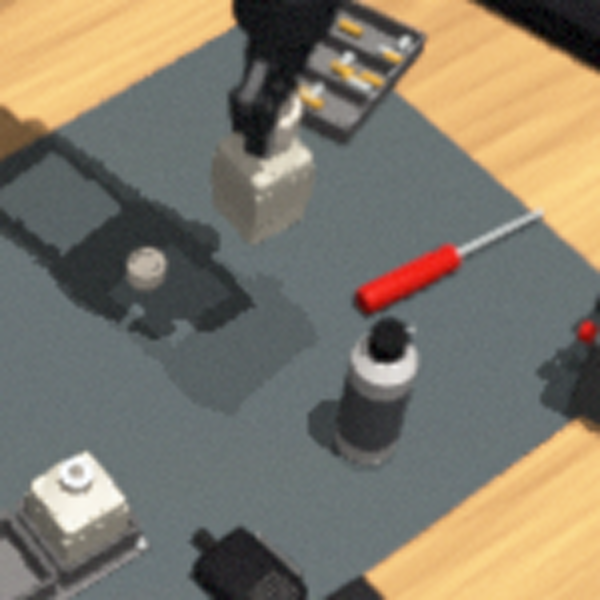

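Bottle is off the bench and about 3.2 N heavy. I'll check its yaw in the grip from the corner pixels.

Run:
```python
from h import *
im=np.load("pics/w5.npy");save("w5c",cv2.resize(im[140:240,190:340],None,fx=5,fy=5,interpolation=cv2.INTER_CUBIC))
```

```text
(no output)
```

View pics/w5c.png

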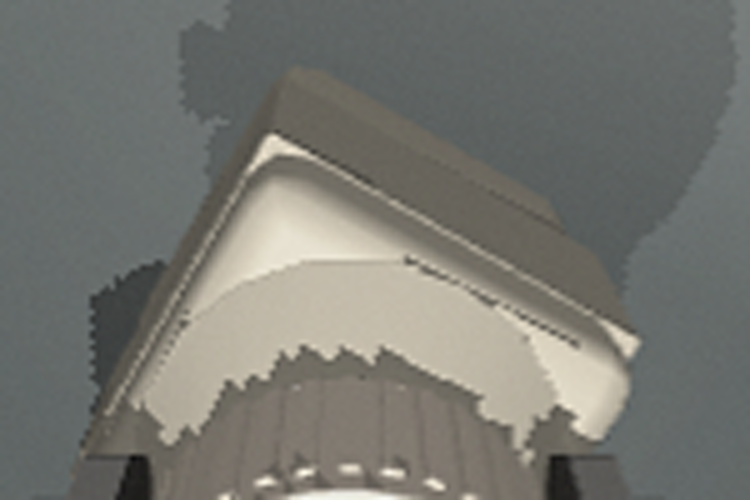

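Run:
```python
from h import *
import pickle
s=pickle.load(open("pics/w5.pkl","rb"));m=imaging.camera_model("wrist")
f=lambda x,y:((x+.5)/5-.5+190,(y+.5)/5-.5+140)
for z in(.214,.217,.220):
    A,B,C=[onz(m,f(*p),z,s)[:2] for p in((270,132),(640,345),(105,410))]
    d=A-B;e=A-C
    print(A,B,"len",np.linalg.norm(d),"yaw",np.degrees(np.arctan2(d[1],d[0]))%90,np.degrees(np.arctan2(e[1],e[0]))%90,"centre",(A+B)/2+ .028*np.array([-d[1],d[0]])/np.linalg.norm(d)*1)
```

```text
[0.50119006 0.20718282] [0.49766158 0.15436816] len 0.052932395721273916 yaw 86.17782737415486 86.19981587916111 centre [0.4714881  0.18264197]
[0.501926   0.20736749] [0.49846241 0.155524  ] len 0.051959063550774426 yaw 86.1778273741548 86.19981587916114 centre [0.47225649 0.18331223]
[0.50266195 0.20755216] [0.49926324 0.15667984] len 0.05098573138027493 yaw 86.17782737415487 86.19981587916108 centre [0.47302487 0.18398248]
```

carry_out(deltas=[[-0.004,0.018,0,0,0.9],[-0.0114,0.049,0,0,0.9],[-0.019,0.082,0,0,0.9],[-0.0266,0.1147,0,0,0.9],[-0.0342,0.1475,0,0,0.9]])

```text
t: 5.97
tcp_pos: [0.5066, 0.032, 0.2342]
eef_rot: [[0.893, 0.449, -0.0], [0.449, -0.893, 0.0], [-0.0, -0.0, -1.0]]
ft_force: [0.3, 0.3, -2.3]
gripper_width: 0.0437
```

carry_out(deltas=[[-0.0076,0.033,0,0,0.9],[-0.0152,0.066,0,0,0.9],[-0.0228,0.099,0,0,0.9],[-0.0304,0.132,0,-0.015,0.9],[-0.0388,0.165,0,-0.015,0.9]])

```text
t: 6.38
tcp_pos: [0.5465, -0.1331, 0.2341]
eef_rot: [[0.887, 0.463, -0.0], [0.463, -0.887, 0.001], [-0.0, -0.001, -1.0]]
ft_force: [0.8, 0.3, -2.3]
gripper_width: 0.0436
```

carry_out(deltas=[[-0.0033,0.0153,0,0,0.9],[-0.0033,0.0153,0,0,0.9],[-0.0033,0.0153,0,0,0.9],[-0.0033,0.0153,0,0,0.9],[-0.0033,0.0153,0,0,0.9]])

```text
t: 6.8
tcp_pos: [0.5505, -0.1453, 0.2342]
eef_rot: [[0.885, 0.465, -0.0], [0.465, -0.885, 0.001], [-0.0, -0.001, -1.0]]
ft_force: [-0.2, 0.2, -2.8]
gripper_width: 0.0435
```

Run:
```python
from h import *
import pickle
s=telemetry.state();print(s["t"],s["tcp_pos"],s["ft_force"],s["gripper_width"],s["joint_pos"].round(3),s["eef_rot"].round(3).tolist())
im=imaging.capture("wrist");np.save("pics/w6.npy",im);save("w6",im)
pickle.dump(s,open("pics/w6.pkl","wb"))
a=imaging.capture("scene");np.save("pics/sc6.npy",a);b=imaging.capture("side");np.save("pics/sd6.npy",b)
a=cv2.resize(a[130:270,160:290],None,fx=3,fy=3);b=cv2.resize(b[70:240,210:330],None,fx=3,fy=3)
o=np.zeros((510,760,3),np.uint8);o[:420,:390]=a;o[:,400:]=b;save("o6",o)
```

```text
6.8 [ 0.55054254 -0.14528083  0.23420713] [-0.1881334   0.15301037 -2.76896135] 0.043516538240788924 [-0.47   0.142  1.609  0.     1.391  0.617] [[0.885, 0.465, -0.0], [0.465, -0.885, 0.001], [-0.0, -0.001, -1.0]]
```

View pics/w6.png

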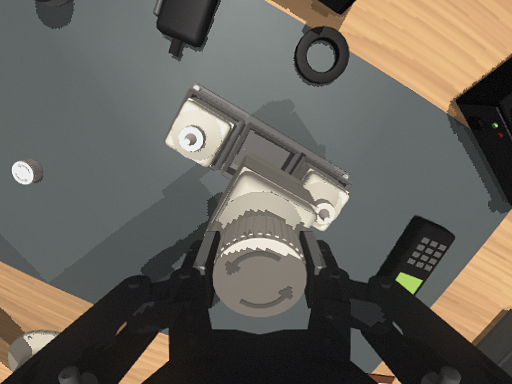

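View pics/o6.png

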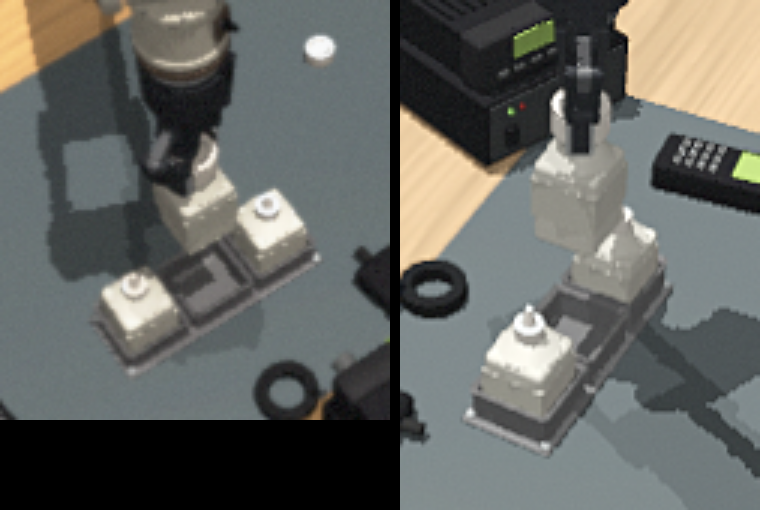

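Bottle hangs upright over the middle place. I'll re-measure the rack from this view using the far-side screws at about (197,88) and (346,180).

Run:
```python
from h import *
im=np.load("pics/w6.npy");save("w6c",cv2.resize(im[75:235,155:355],None,fx=4,fy=3.7,interpolation=cv2.INTER_CUBIC))
```

```text
(no output)
```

View pics/w6c.png

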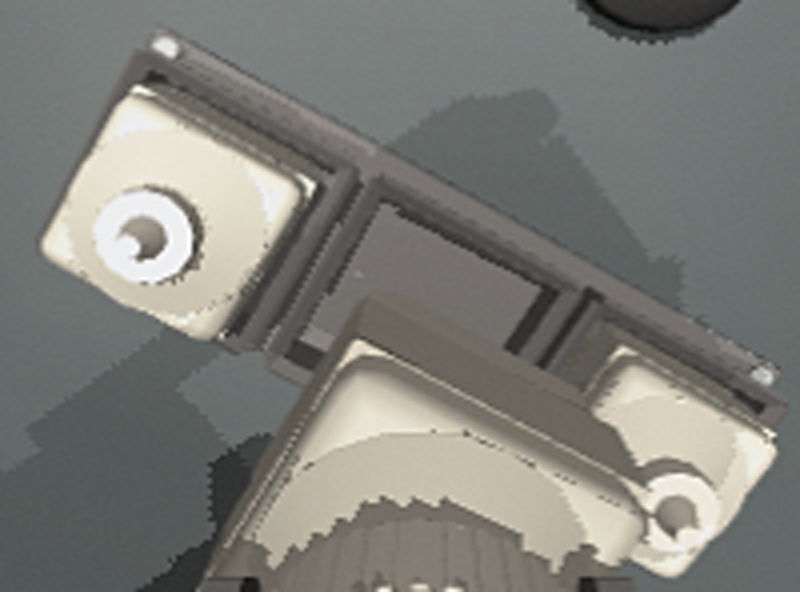

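Run:
```python
from h import *
import pickle
s=pickle.load(open("pics/w6.pkl","rb"));m=imaging.camera_model("wrist")
f=lambda x,y:((x+.5)/4-.5+155,(y+.5)/3.7-.5+75)
a=onz(m,f(165,46),.005,s);b=onz(m,f(763,374),.005,s);d=a-b
print("screws",a,b,(a+b)/2,np.degrees(np.arctan2(d[1],d[0]))-90, np.linalg.norm(d))
y=d[:2]/np.linalg.norm(d[:2]);x=np.array([y[1],-y[0]])
# floor corners of middle place: far-left, far-right ; lip outer corners
F=[onz(m,f(*p),.004,s)[:2] for p in((378,198),(552,287))]
print("floor",F,np.linalg.norm(F[0]-F[1]),"c",sum(F)/2-x*.0315)
L=[onz(m,f(*p),.037,s)[:2] for p in((376,180),(604,292),(272,368))]
print("lip",L,np.linalg.norm(L[0]-L[1]))
for p in((143,238),(676,513)):print("nozzle",onz(m,f(*p),.114,s))
# bottle
for p,q,z in(((362,340),(645,520),.217),((365,293),None,.139)):
  print([onz(m,f(*k),z,s) for k in(p,q) if k])
A,B=[onz(m,f(*k),.217,s)[:2] for k in((360,338),(648,520))];d=A-B;y2=d/np.linalg.norm(d)
print("bottle yaw",np.degrees(np.arctan2(d[1],d[0]))-90,(A+B)/2-.028*np.array([y2[1],-y2[0]]),"tcp",s["tcp_pos"])
```

```text
screws [ 0.5931352  -0.03284447  0.005     ] [ 0.58265444 -0.26051815  0.005     ] [ 0.58789482 -0.14668131  0.005     ] -2.6357022616099357 0.22791478444731603
floor [array([ 0.5783285 , -0.11506386]), array([ 0.57703336, -0.18063291])] 0.06558183578422003 c [ 0.54621425 -0.14639984]
lip [array([ 0.58687878, -0.11130573]), array([ 0.58685107, -0.18899654]), array([ 0.51670817, -0.11085079])] 0.07769081680194287
nozzle [ 0.5569619  -0.06898558  0.114     ]
nozzle [ 0.55052038 -0.21769478  0.114     ]
[array([ 0.58205318, -0.11875744,  0.217     ]), array([ 0.57482349, -0.17103371,  0.217     ])]
[array([ 0.57327947, -0.11973949,  0.139     ])]
bottle yaw -7.690460502826497 [ 0.55087355 -0.1411534 ] tcp [ 0.55054254 -0.14528083  0.23420713]
```

carry_out(deltas=[[-0.0014,0.0006,0.02,0,0.9],[-0.0014,0.0006,0.045,0,0.9],[-0.0014,0.0006,0.07,0,0.9],[-0.0014,0.0006,0.09,0,0.9],[-0.0014,0.0006,0.094,0,0.9]])

```text
t: 7.37
tcp_pos: [0.5472, -0.146, 0.1361]
eef_rot: [[0.885, 0.465, -0.007], [0.465, -0.885, 0.003], [-0.004, -0.006, -1.0]]
ft_force: [-1.1, 0.6, -2.9]
gripper_width: 0.0436
```

carry_out(deltas=[[0,0,0,0,0.9],[0,0,0,0,0.9],[0,0,0,0,0.9]])

```text
t: 7.62
tcp_pos: [0.5511, -0.1484, 0.1424]
eef_rot: [[0.886, 0.464, 0.003], [0.464, -0.886, -0.002], [0.002, 0.003, -1.0]]
ft_force: [-0.4, -0.6, -1.6]
gripper_width: 0.0436
```

Run:
```python
from h import *
import pickle
s=telemetry.state();print(s["t"],s["tcp_pos"],s["ft_force"])
im=imaging.capture("wrist");np.save("pics/w7.npy",im);pickle.dump(s,open("pics/w7.pkl","wb"))
a=imaging.capture("scene");b=imaging.capture("side")
a=cv2.resize(a[150:270,170:290],None,fx=3,fy=3);b=cv2.resize(b[110:230,210:330],None,fx=3,fy=3)
c=cv2.resize(im[60:240,150:370],None,fx=1.8,fy=1.8)
o=np.zeros((600,760,3),np.uint8)
o=np.hstack([a,b]);save("o7",o);save("w7c",cv2.resize(im[75:235,155:355],None,fx=4,fy=3.7,interpolation=cv2.INTER_CUBIC))
```

```text
7.6167 [ 0.55109736 -0.14835876  0.14243539] [-0.40634082 -0.55499686 -1.61016338]
```

View pics/o7.png

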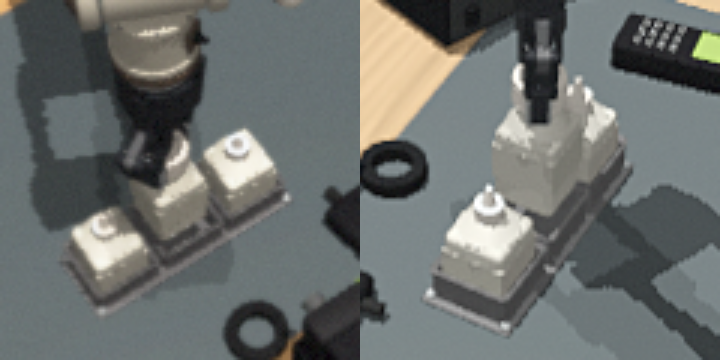

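View pics/w7c.png

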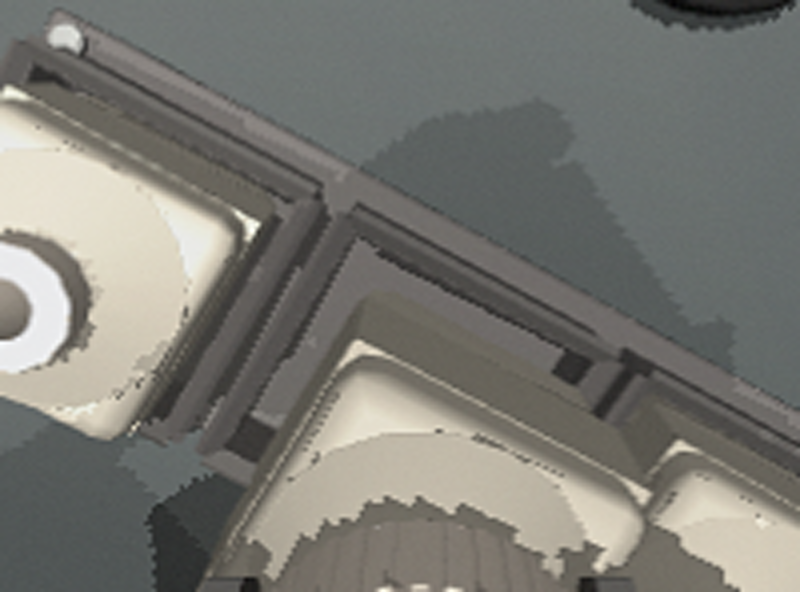

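carry_out(deltas=[[0,0,0,0,0.9],[0,0,0,0,0.9],[0,0,0,0,0.9],[0,0,0,0,0.9],[0,0,0,0,0.9]])

```text
t: 8.18
tcp_pos: [0.5498, -0.1479, 0.1403]
eef_rot: [[0.886, 0.464, -0.0], [0.464, -0.886, 0.0], [-0.0, -0.0, -1.0]]
ft_force: [0.2, 0.8, -1.7]
gripper_width: 0.0436
```

carry_out(deltas=[[0,0,0.002,0,0.9],[0,0,0.005,0,0.9],[0,0,0.008,0,0.9],[0,0,0.01,0,0.9],[0,0,0.01,0,0.9]])

```text
t: 8.6
tcp_pos: [0.5493, -0.1476, 0.1294]
eef_rot: [[0.886, 0.464, -0.001], [0.464, -0.886, 0.001], [-0.001, -0.001, -1.0]]
ft_force: [0.3, 0.0, -2.4]
gripper_width: 0.0438
```

carry_out(deltas=[[0.0005,-0.001,0.003,0,0.9],[0.0005,-0.001,0.006,0,0.9],[0.0005,-0.001,0.009,0,0.9],[0.0005,-0.001,0.012,0,0.9],[0.0005,-0.001,0.012,0,0.9]])

```text
t: 9.02
tcp_pos: [0.5493, -0.1465, 0.1174]
eef_rot: [[0.886, 0.464, -0.001], [0.464, -0.886, 0.001], [-0.001, -0.001, -1.0]]
ft_force: [-0.1, -0.2, -3.8]
gripper_width: 0.0431
```

No contact so far, and the bottle is well inside the sleeve. Continuing down.

carry_out(deltas=[[0,0,0.003,0,0.9],[0,0,0.006,0,0.9],[0,0,0.009,0,0.9],[0,0,0.012,0,0.9],[0,0,0.013,0,0.9]])

```text
t: 9.43
tcp_pos: [0.5494, -0.1466, 0.1046]
eef_rot: [[0.886, 0.464, -0.001], [0.464, -0.886, 0.0], [-0.001, -0.001, -1.0]]
ft_force: [0.1, 0.2, -2.1]
gripper_width: 0.0436
```

carry_out(deltas=[[0,0,0.001,0,0.9],[0,0,0.002,0,0.9],[0,0,0.003,0,0.9],[0,0,0.004,0,0.9],[0,0,0.004,0,0.9]])

```text
t: 9.85
tcp_pos: [0.5497, -0.1467, 0.1011]
eef_rot: [[0.886, 0.464, -0.0], [0.464, -0.886, 0.0], [-0.0, -0.0, -1.0]]
ft_force: [0.1, 0.2, -2.4]
gripper_width: 0.0436
```

Run:
```python
from h import *
import pickle
s=telemetry.state();print(s["t"],s["tcp_pos"],s["ft_force"],s["wrist_torque"])
im=imaging.capture("wrist")
a=imaging.capture("scene");b=imaging.capture("side")
a=cv2.resize(a[150:270,170:290],None,fx=3,fy=3);b=cv2.resize(b[110:230,210:330],None,fx=3,fy=3)
o=np.hstack([a,b]);save("o8",o);save("w8c",cv2.resize(im[75:235,155:355],None,fx=4,fy=3.7,interpolation=cv2.INTER_CUBIC))
```

```text
9.85 [ 0.54969691 -0.14674204  0.10113163] [ 0.13871317  0.22749116 -2.4133234 ] [0.00559181 0.04503261 0.01719659]
```

View pics/o8.png

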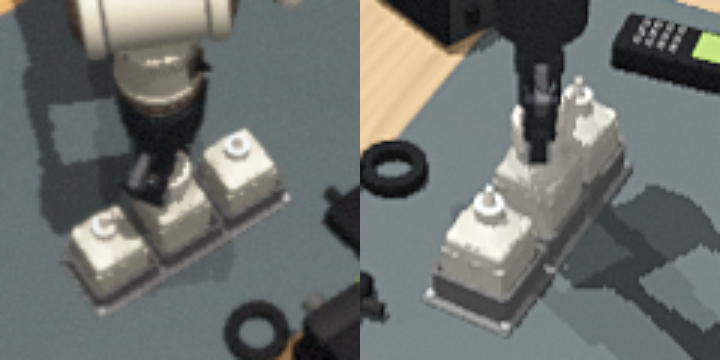

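View pics/w8c.png

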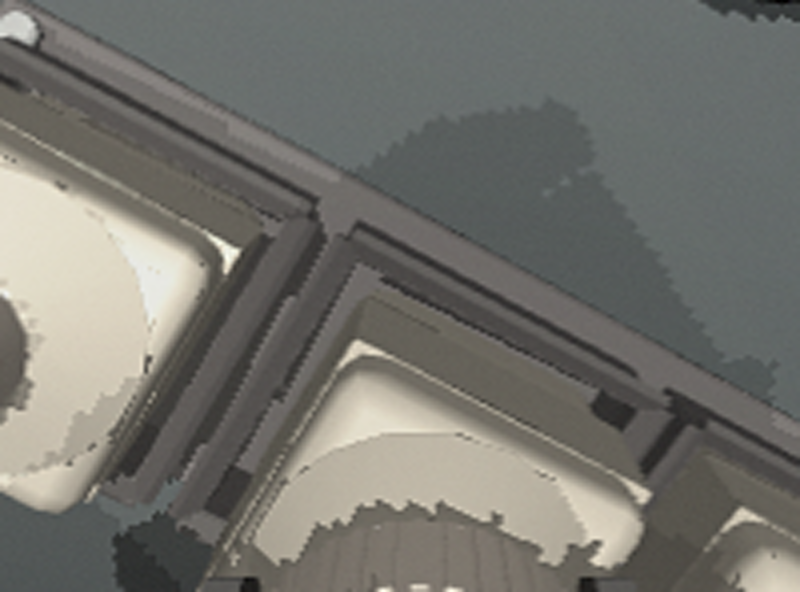

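Bottle sits centred in the sleeve with even gaps all round, about 2 mm above the floor.

carry_out(deltas=[[0,0,0.001,0,0.9],[0,0,0.002,0,0.9],[0,0,0.002,0,0.9],[0,0,0.003,0,0.9],[0,0,0.003,0,0.9]])

```text
t: 10.42
tcp_pos: [0.5503, -0.1473, 0.0995]
eef_rot: [[0.886, 0.464, 0.001], [0.464, -0.886, -0.001], [0.001, 0.001, -1.0]]
ft_force: [-2.2, -0.1, 5.4]
gripper_width: 0.0438
```

carry_out(deltas=[[0,0,0.001,0,0.9],[0,0,0.002,0,0.9],[0,0,0.003,0,0.9],[0,0,0.003,0,0.9]])

```text
t: 10.75
tcp_pos: [0.5505, -0.1474, 0.097]
eef_rot: [[0.886, 0.464, 0.001], [0.464, -0.886, -0.001], [0.001, 0.002, -1.0]]
ft_force: [-4.5, 0.2, 9.6]
gripper_width: 0.0434
```

Seated: contact came at TCP z ≈ 0.0995, as predicted. Now I'll press the cap down to its stop.

carry_out(deltas=[[0,0,0.001,0,0.9],[0,0,0.002,0,0.9],[0,0,0.003,0,0.9],[0,0,0.004,0,0.9],[0,0,0.004,0,0.9]], squeeze=100)

```text
t: 11.17
tcp_pos: [0.5508, -0.1474, 0.0938]
eef_rot: [[0.886, 0.464, 0.002], [0.464, -0.886, -0.001], [0.001, 0.002, -1.0]]
ft_force: [-4.0, 1.3, 13.0]
gripper_width: 0.0434
```

carry_out(deltas=[[0,0,0.001,0,0.9],[0,0,0.0015,0,0.9],[0,0,0.002,0,0.9],[0,0,0.002,0,0.9]])

```text
t: 11.5
tcp_pos: [0.5516, -0.1476, 0.0933]
eef_rot: [[0.886, 0.464, 0.003], [0.464, -0.886, -0.002], [0.002, 0.003, -1.0]]
ft_force: [-6.2, 2.7, 18.6]
gripper_width: 0.0438
```

Cap has bottomed: about 6.2 mm of travel at 18.6 N. Now the anticlockwise twist (negative about tool z).

carry_out(deltas=[[0,0,0,-0.06,0.9],[0,0,0,-0.14,0.9],[0,0,0,-0.22,0.9],[0,0,0,-0.3,0.9],[0,0,0,-0.38,0.9]])

```text
t: 11.92
tcp_pos: [0.5516, -0.1473, 0.093]
eef_rot: [[0.647, 0.762, 0.004], [0.762, -0.647, -0.001], [0.001, 0.004, -1.0]]
ft_force: [-4.8, 2.3, 16.8]
gripper_width: 0.0429
```

Run:
```python
from h import *
s=telemetry.state();print(s["t"],s["tcp_pos"],s["ft_force"],s["wrist_torque"],s["gripper_width"],np.degrees(np.arctan2(s["eef_rot"][1,0],s["eef_rot"][0,0])))
im=imaging.capture("wrist");save("w9c",cv2.resize(im[75:335,155:370],None,fx=2.8,fy=2.3,interpolation=cv2.INTER_CUBIC))
```

```text
11.9167 [ 0.55163608 -0.14733405  0.09297697] [-4.8145442   2.34702406 16.81119944] [ 0.52804405  0.89560296 -0.15203104] 0.04290717419304105 49.64791140665368
```

View pics/w9c.png

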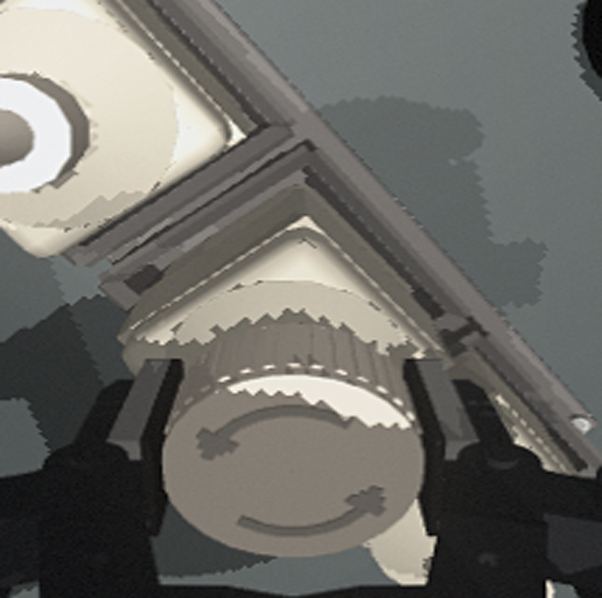

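The cap turns with the jaws (arrows unchanged in the tool view) while the bottle stays square in the sleeve. Continuing the twist.

carry_out(deltas=[[0,0,0,-0.08,0.9],[0,0,0,-0.16,0.9],[0,0,0,-0.24,0.9],[0,0,0,-0.32,0.9],[0,0,0,-0.4,0.9]])

```text
t: 12.38
tcp_pos: [0.5512, -0.1471, 0.093]
eef_rot: [[0.3, 0.954, 0.003], [0.954, -0.3, -0.001], [0.0, 0.003, -1.0]]
ft_force: [-5.6, 3.9, 19.1]
gripper_width: 0.0434
```

carry_out(deltas=[[0,0,0,-0.08,0.9],[0,0,0,-0.16,0.9],[0,0,0,-0.24,0.9],[0,0,0,-0.32,0.9],[0,0,0,-0.36,0.9]])

```text
t: 12.8
tcp_pos: [0.551, -0.1471, 0.0931]
eef_rot: [[-0.056, 0.998, 0.002], [0.998, 0.056, -0.001], [-0.001, 0.002, -1.0]]
ft_force: [-8.0, 2.7, 19.7]
gripper_width: 0.0433
```

Run:
```python
from h import *
s=telemetry.state();print(s["t"],s["tcp_pos"],s["ft_force"],s["wrist_torque"],s["gripper_width"],np.degrees(np.arctan2(s["eef_rot"][1,0],s["eef_rot"][0,0])))
im=imaging.capture("wrist");save("w10c",cv2.resize(im[75:335,155:370],None,fx=2.8,fy=2.3,interpolation=cv2.INTER_CUBIC))
```

```text
12.8 [ 0.55098081 -0.14708813  0.093088  ] [-8.00461705  2.71530383 19.69404223] [ 0.62575755  1.42730461 -0.21621899] 0.043266981412367546 93.1830078705113
```

View pics/w10c.png

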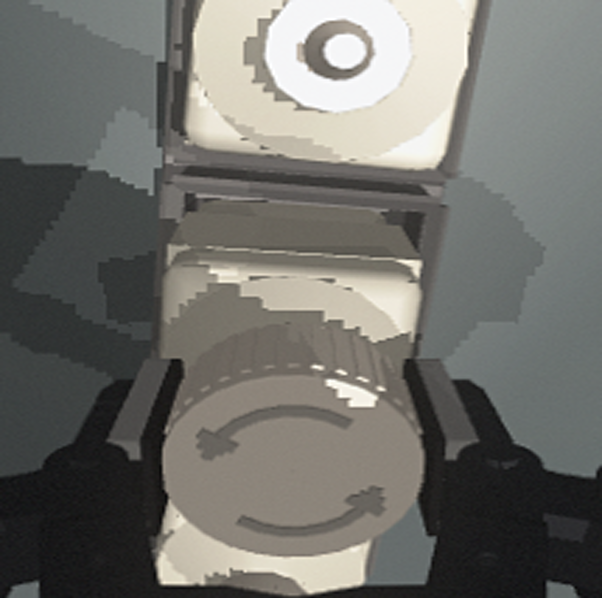

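65.5° turned in all, and the bottle followed by only 2–3°, so the lugs should be free. Easing off and lifting slowly.

carry_out(deltas=[[0,0,-0.002,0,0.9],[0,0,-0.004,0,0.9],[0,0,-0.006,0,0.9],[0,0,-0.008,0,0.9],[0,0,-0.01,0,0.9]])

```text
t: 13.27
tcp_pos: [0.5503, -0.1469, 0.1004]
eef_rot: [[-0.052, 0.999, 0.001], [0.999, 0.052, -0.0], [-0.001, 0.001, -1.0]]
ft_force: [-1.0, 1.0, 2.9]
gripper_width: 0.0431
```

carry_out(deltas=[[0,0,-0.002,0,0.9],[0,0,-0.004,0,0.9],[0,0,-0.006,0,0.9],[0,0,-0.008,0,0.9],[0,0,-0.01,0,0.9]])

```text
t: 13.68
tcp_pos: [0.5497, -0.1467, 0.1092]
eef_rot: [[-0.052, 0.999, -0.0], [0.999, 0.052, 0.0], [0.0, -0.0, -1.0]]
ft_force: [-0.4, -0.7, 0.3]
gripper_width: 0.043
```

Run:
```python
from h import *
s=telemetry.state();print(s["t"],s["tcp_pos"],s["ft_force"],s["wrist_torque"],s["gripper_width"])
im=imaging.capture("wrist")
a=imaging.capture("scene");b=imaging.capture("side")
a=cv2.resize(a[150:270,170:290],None,fx=3,fy=3);b=cv2.resize(b[110:230,210:330],None,fx=3,fy=3)
save("o11",np.hstack([a,b]));save("w11c",cv2.resize(im[75:335,155:370],None,fx=2.8,fy=2.3,interpolation=cv2.INTER_CUBIC))
```

```text
13.6833 [ 0.54970473 -0.14671759  0.10922696] [-0.35397363 -0.66424525  0.31624256] [-0.05310017 -0.03444463  0.05931744] 0.043005198201425954
```

View pics/o11.png

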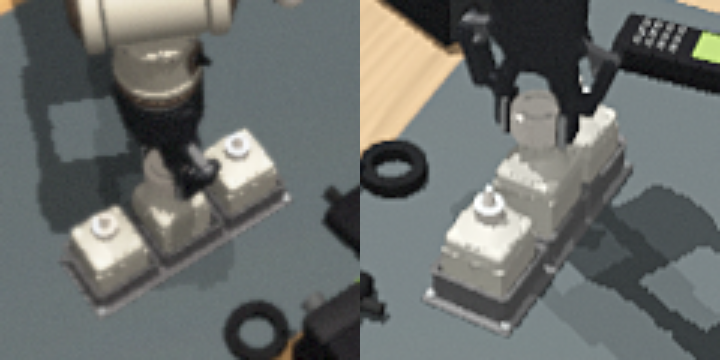

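View pics/w11c.png

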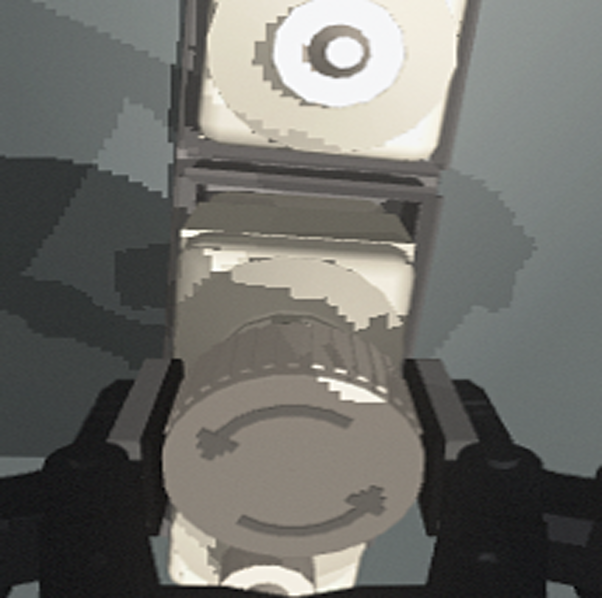

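Force is about 0 and the bottle stayed seated while the cap rose 10 mm, so the cap is free. Lifting to the final height.

carry_out(deltas=[[0,0,-0.006,0,0.9],[0,0,-0.014,0,0.9],[0,0,-0.022,0,0.9],[0,0,-0.03,0,0.9],[0,0,-0.038,0,0.9]])

```text
t: 14.25
tcp_pos: [0.5501, -0.1469, 0.1487]
eef_rot: [[-0.052, 0.999, 0.001], [0.999, 0.052, -0.001], [-0.001, 0.001, -1.0]]
ft_force: [0.3, -0.3, -0.3]
gripper_width: 0.0437
```

carry_out(deltas=[[0,0,-0.01,0,0.9],[0,0,-0.02,0,0.9],[0,0,-0.028,0,0.9],[0,0,-0.034,0,0.9],[0,0,-0.037,0,0.9]])

```text
t: 14.67
tcp_pos: [0.5503, -0.147, 0.1857]
eef_rot: [[-0.052, 0.999, 0.002], [0.999, 0.052, -0.001], [-0.001, 0.002, -1.0]]
ft_force: [-0.3, -0.4, -1.0]
gripper_width: 0.0432
```

carry_out(deltas=[[0,0,0,0,0.9],[0,0,0,0,0.9],[0,0,0,0,0.9],[0,0,0,0,0.9],[0,0,0,0,0.9]])

```text
t: 15.08
tcp_pos: [0.5495, -0.1466, 0.1837]
eef_rot: [[-0.052, 0.999, -0.001], [0.999, 0.052, 0.0], [0.001, -0.001, -1.0]]
ft_force: [-0.1, 0.5, 0.6]
gripper_width: 0.0426
```

Run:
```python
from h import *
import pickle
s=telemetry.state();print(s["t"],s["tcp_pos"],s["ft_force"],s["gripper_width"],s["eef_rot"].round(3).tolist())
im=imaging.capture("wrist");pickle.dump(s,open("pics/w12.pkl","wb"));np.save("pics/w12.npy",im)
a=imaging.capture("scene");b=imaging.capture("side");np.save("pics/sc12.npy",a);np.save("pics/sd12.npy",b);save("sc12",a)
a=cv2.resize(a[130:260,170:290],None,fx=3,fy=3);b=cv2.resize(b[100:230,210:330],None,fx=3,fy=3)
save("o12",np.hstack([a,b]));save("w12",im)
m=imaging.camera_model("side");ms=imaging.camera_model("scene")
print("mouth exp side/scene", proj(m,[.55,-.1467,.118]),proj(ms,[.55,-.1467,.118]))
```

```text
15.0833 [ 0.54948225 -0.14663012  0.18371759] [-0.14104843  0.54031369  0.63627864] 0.04256508340145602 [[-0.052, 0.999, -0.001], [0.999, 0.052, 0.0], [0.001, -0.001, -1.0]]
mouth exp side/scene [268.45963038 153.72394551] [225.78568639 208.24403108]
```

View pics/o12.png

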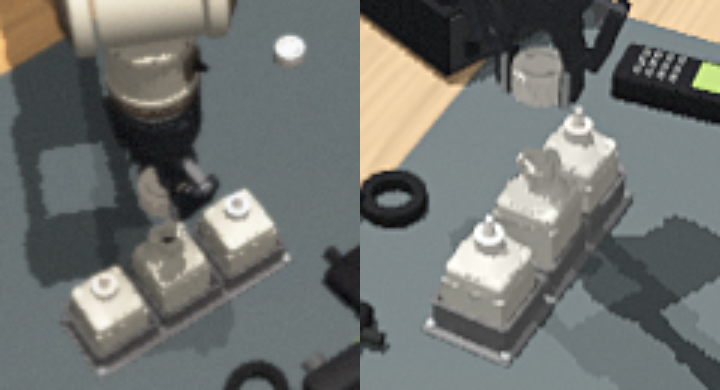

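View pics/w12.png

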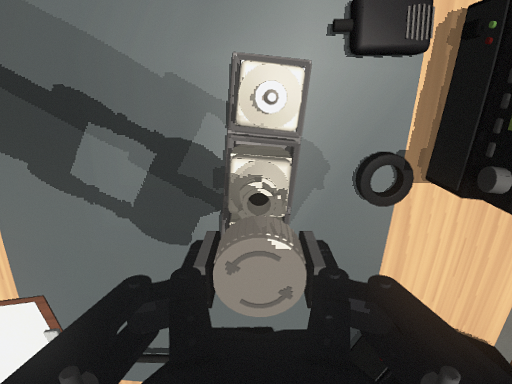

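View pics/sc12.png

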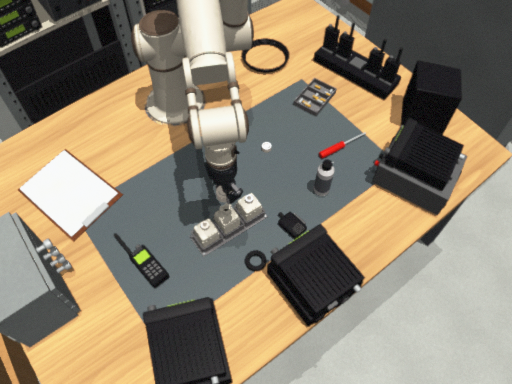

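The open bottle stands in its place with the dark mouth at wrist (258,199), and the cap is held above it. Last check is how well the cap lines up over the mouth, and the bottle height.

Run:
```python
from h import *
import pickle
s=pickle.load(open("pics/w12.pkl","rb"));m=imaging.camera_model("wrist")
ms=imaging.camera_model("scene");md=imaging.camera_model("side")
print("mouth",onz(m,(258,198),.118,s),"sceneonz",onz(ms,(170+168/3,130+237/3),.118))
print("cap top wrist",onz(m,(259,275),.0954+.0,s), [onz(m,(259,275),.2153,s)])
print("triang mouth wrist/scene",tri(ray(m,(258,198),s),ray(ms,(226,208.5))))
t=telemetry.state();print(t["t"],t["tcp_pos"],t["ft_force"])
```

```text
mouth [ 0.54795548 -0.14323626  0.118     ] sceneonz [ 0.55242923 -0.14768185  0.118     ]
cap top wrist [ 0.55310473 -0.2301309   0.0954    ] [array([ 0.54893814, -0.14519919,  0.2153    ])]
triang mouth wrist/scene [ 0.54817387 -0.14518633  0.11238113]
15.2333 [ 0.54968008 -0.14672011  0.18408249] [-0.02623086  0.30073988  0.03408627]
```

carry_out(deltas=[[0,0,0,0,0.9],[0,0,0,0,0.9],[0,0,0,0,0.9]])

```text
t: 15.48
tcp_pos: [0.5498, -0.1468, 0.1843]
eef_rot: [[-0.052, 0.999, 0.0], [0.999, 0.052, 0.0], [0.0, 0.0, -1.0]]
ft_force: [0.6, 0.6, -0.0]
gripper_width: 0.0434
```

```bash
python3 -c "
from h import *
s=telemetry.state();print(s['t'],s['tcp_pos'],s['ft_force'],s['gripper_width']);print(env.job_done())"
```

```text
15.4833 [ 0.54978873 -0.14678204  0.18430652] [ 0.62793848  0.61194046 -0.01873628] 0.04344922920084543
the job is handed in; nothing more can be done
None
```

The job is done and handed in at 15.5 s. I carried the bottle by its cap into the middle place. There I pressed the cap about 6 mm to its stop (about 19 N), turned it 65° anticlockwise and lifted it off.

**Last checks:**
- **Cap:** it is held level at 43 mm opening, about 8.5 cm above where it sat locked. Its skirt is about 7.3 cm above the mouth. I chose that height because "8 cm above the open bottle" could mean either measure.
- **Bottle:** it stands open in its place, in line with the other two. Floor contact came at the expected height, so it should be fully down.
- **Bystanders:** in the last pictures the other bottles and bench items appear where they were.

**Disagreement:** the wrist and scene views put the mouth about 4–6 mm apart. Cap and mouth in the wrist view alone agree within about 2 mm.

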